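# Check two power modules in the plunger-operated bench checker

## Robot

A 6-joint arm with a two-finger parallel gripper is mounted at the origin on the work surface. World frame = base frame: x ahead of the robot, y to its left, z up, the work surface at z = 0. Lengths are in m, angles in rad, forces in N, time in s.
With the tool pointing down it reaches from about 0.425 to 0.95 m from the base axis. Payload 3.5 kg.
Tool frame: the origin (TCP) lies midway between the tips of the shut fingers; the grasp point (between the pads) lies ctrl.hold_point_z behind it (ctrl.hold_point_z is the distance from the TCP to the grasp point, in m); z points along the fingers, x is the direction in which the jaws open and shut, and the axes are right-handed (so a half turn about z gives the same grasp; the last joint's range is limited). The gripper opens to 85 mm and grips with 20 to 120 N. Pads are 22 mm wide; open, the fingers measure 114 mm over their backs; the gripper's body (76 mm by 85 mm) begins 54 mm behind the grasp point. The pads swing forward as they close: fully open they stand 13 mm farther back than shut.
Start: joints at [1.095, 0.286, 1.577, -0, 1.279, -0.15], TCP at [0.216, 0.639, 0.231] pointing down, gripper open.
Joint ranges: [-2.77, 2.77], [-0.9, 2.22], [0.21, 2.48], [-1.53, 4.67], [0.24, 2.81], [-2.84, 2.84]. Speed limits (rad/s): [2.79, 2.79, 3.14, 3.14, 3.14, 3.14].

## Interface

Orientations are given as a unit quaternion [x, y, z, w].
In Python, from plant import ctrl gives the robot as it stands.
- The arm moves only by the tool step_arm, never from a script. Its arguments are lists of equal length, an entry for each row: "gripper": the gripper's target within -1 to 1 (shut at 1, half-way at 0, fully open at -1); "linear": the shift along the tool's x, y, z in m, a list of three; "delta_rot": the turn, a rotation vector about the tool's x, y, z in degrees, a list of three. A call has 1 to 20 rows; each row is the pose to reach, as a shift and turn from the pose commanded when the call began, along the tool's axes at that moment; what a row does not reach only later rows make up. A row lasts 1/8 s, in which the tool goes at most 62.5 mm and 10.7 degrees, less where a joint would pass 70% of its speed; a pose out of reach is approached as far as the arm can. A call with a gripper value outside its range is refused whole. The fingers move at their own pace and stop on an object; "grip_force" is the grip in N (left out, the last holds). Time passes only in rows, so rows that repeat a pose let the fingers close. It gives the time, the measured TCP pose, the force and the opening at its end, in the units of the state.
- ctrl.get_state(): the state, without advancing time (a new reading comes with each control period).
- ctrl.read_camera(name): name is "scene" or "top" or "wrist"; returns a dict with "frame" (420x560x3 uint8, red, green, blue), "fx", "fy", "cx", "cy" (pixels), "view" (4x4, takes a point from world to camera coordinates). Camera axes: x right, y down, z forward; pixel columns grow to the right and rows downward; lengths in m; the calibration is good to about 2 mm. A picture is of the moment at which its call begins. There is no depth.
- ctrl.sign_off(): hands the job in, once; it reports no verdict.
The state is a dict: "time": time; "qpos": joint angles; "dq": joint speeds; "joint_efforts": joint torques, N m; "eef_pos": TCP position; "tcp_rot": TCP orientation; "contact_force": force on the tool from outside, world axes, zero at the start; "wrist_torque": the same for the moment, N m; "opening": opening from 0.0 (shut) to 1.0 (fully open).
Only numpy, scipy, OpenCV 4.12 (cv2) and the standard library are available. Lean on these libraries where they do the work, as an engineer would, in place of code of your own. Each camera call takes 0.05 s, during which the arm holds its last target. There are 200 camera calls.

## Task

Take the red and the green power module and set each one down gently, upright and flat, in the checker tray of its own colour. With both loaded, push the checker's yellow spring plunger all the way down to its stop, hold it there for a second, then let it come back up. Leave the modules lying in their trays and leave the grey module, the solder spool and the screwdriver where they are.

Things in the scene. Friction and masses are not known exactly. Their poses are not given: they have to be found in the camera images.
- module_red: loose red plastic power module, a block 100 long (own x) x 44 wide (own y) x 50 high (own z), about 0.15-0.3 kg, flat smooth sides, black terminal strips at both ends of its top and a white label; starts upright. Origin: centre of its underside. Either end may point either way.
- module_green: loose green plastic power module, a block 76 long (own x) x 56 wide (own y) x 50 high (own z), about 0.15-0.3 kg, flat smooth sides, black terminal strips at both ends of its top and a white label; starts upright. Origin: centre of its underside. Either end may point either way.
- tray_red: open red tray fixed on the checker's base: outside 122 (own x) x 66 (own y) x 16 high, walls and floor 5 thick (inner floor 29 and wall tops 40 above the table), inside 112 x 56: the red module (100 x 44) fits with 6 to spare all round, long side along the tray's x. Origin: centre of its underside, 24 above the table. The trays' ends of the checker may be swapped.
- tray_green: open green tray fixed on the checker's base: outside 98 (own x) x 78 (own y) x 16 high, walls and floor 5 thick (inner floor 29 and wall tops 40 above the table), inside 88 x 68: the green module (76 x 56) fits with 6 to spare all round, long side along the tray's x. Origin: centre of its underside, 24 above the table. The trays' ends of the checker may be swapped.
- checker: the checker's fixed black base, 150 (own x) x 320 (own y) x 24 high, the plunger standing at its centre and the two trays centred 110 to either side of it along own y, their axes parallel to the base's. Origin: centre of its underside on the table.
- plunger_top (a point): centre of the top of the plunger's yellow mushroom head (54 diameter, flat on top for 48, 92 above the table when up), straight above the checker's origin; moves with the head, which sits over a 38-wide aluminium collar.
- plunger (a joint): how far the plunger is pressed straight down, in m: 0 up, 0.018 at its stop. The spring needs about 4.5 N to start and 12.6 N at the stop; it comes back up by itself when let go.
- module_grey: loose grey power module of another type, 90 x 50 x 50 high, not to be used. Origin: centre of its underside.
- spool: solder spool standing on end, 66 diameter x 50 high, 0.4 kg, white rims, metal wire. Origin: centre of its underside.
- screwdriver: screwdriver with an orange handle, 190 long, lying across in front of the robot. Origin: about mid-length, underside.

How it is judged:
On the way, in this order (a step that is already met when the one before it is completed fails the run):
1. both modules lie flat in the trays of their own colours, let go (horizontal distance between module_red and tray_red below 0.014 m and z of module_red in the frame of tray_red below 0.009 m and angle between each of module_red, module_green's own z axis and vertical below 0.08 rad and angle between the x axis of module_red and the x axis of tray_red, either way round below 0.3 rad and horizontal distance between module_green and tray_green below 0.014 m and z of module_green in the frame of tray_green below 0.009 m and angle between the x axis of module_green and the x axis of tray_green, either way round below 0.3 rad and contact force between each of module_red, module_green and the fingers below 0.3 N), for 0.2 s.
2. with both loaded, the plunger is held down at its stop (pressed at least 16.5 of 18 mm) for 0.6 s (horizontal distance between module_red and tray_red below 0.014 m and z of module_red in the frame of tray_red below 0.009 m and angle between each of module_red, module_green's own z axis and vertical below 0.08 rad and angle between the x axis of module_red and the x axis of tray_red, either way round below 0.3 rad and horizontal distance between module_green and tray_green below 0.014 m and z of module_green in the frame of tray_green below 0.009 m and angle between the x axis of module_green and the x axis of tray_green, either way round below 0.3 rad and value of joint plunger above 0.0165 m), for 0.6 s.
At the end, for the whole second after the job is handed in: Red module in the red tray and green module in the green tray: each centre within 14 mm of its tray's, resting on the tray floor (within 4 mm), upright within 0.08 rad, long side along the tray's within 0.3 rad, released and still; the plunger is back up (within 2 mm) (all of step 1 and value of joint plunger below 0.002 m and linear speed of each of module_red, module_green below 0.02 m/s); the robot touches nothing.
It fails at once if the plunger is pressed more than 10 mm before both modules are loaded (value of joint plunger above 0.01 m and not (horizontal distance between module_red and tray_red below 0.014 m and z of module_red in the frame of tray_red below 0.009 m and angle between each of module_red, module_green's own z axis and vertical below 0.08 rad and angle between the x axis of module_red and the x axis of tray_red, either way round below 0.3 rad and horizontal distance between module_green and tray_green below 0.014 m and z of module_green in the frame of tray_green below 0.009 m and angle between the x axis of module_green and the x axis of tray_green, either way round below 0.3 rad)).
It fails at once if the red module is dropped or slammed into its tray (over 0.6 m/s within 35 mm of the tray floor) (horizontal distance between module_red and tray_red below 0.05 m and z of module_red in the frame of tray_red below 0.04 m and linear speed of module_red above 0.6 m/s).
It fails at once if the green module is dropped or slammed into its tray (over 0.6 m/s within 35 mm of the tray floor) (horizontal distance between module_green and tray_green below 0.05 m and z of module_green in the frame of tray_green below 0.04 m and linear speed of module_green above 0.6 m/s).
It fails at once if the grey module, the spool or the screwdriver is moved more than 30 mm (distance of any of module_grey, spool, screwdriver from where it was at the start of the episode above 0.03 m).
It also fails if it takes over 66 s, if anything falls off the work surface, if the arm or the gripper's body presses on something with over 40 N, if the wrist force passes 120 N, or if a joint passes its speed limit or range.

## Working session

There is one attempt and no reset: what is moved stays moved. The work goes in short steps, Python scripts to look and compute and a tool call to move; the robot and the scene stay as the last step left them, time stands still between calls to the robot, and variables do not carry over. Pictures are saved under pics/ and viewed, on a budget of 10 in all, crops included, one or two more only if the job needs it, and the job is handed in when it is done.

Besides the shell and the picture viewer there is one more tool, called after "Emit:" in YAML: its name, and indented under it one key for each argument. step_arm: Moves the arm, as the interface text tells. Its arguments: {"type":"object","properties":{"gripper":{"type":"array"},"linear":{"type":"array"},"delta_rot":{"type":"array"},"grip_force":{"type":"number"}},"required":["gripper","linear","delta_rot"]}

```bash
mkdir -p pics; ls; python3 - <<'E'
from plant import ctrl
import cv2,numpy as np
s=ctrl.get_state();print({k:np.round(v,3) for k,v in s.items()}, ctrl.hold_point_z)
ims=[]
for n in("top","scene"):
    d=ctrl.read_camera(n);im=d["frame"][:,:,::-1].copy();cv2.imwrite(f"pics/{n}0.png",im)
    print(n,d["fx"],d["fy"],d["cx"],d["cy"],np.round(d["view"],4).tolist())
E
```

```text
pics
{'time': np.float64(0.0), 'qpos': array([ 1.095,  0.287,  1.578,  0.   ,  1.279, -0.15 ]), 'dq': array([-0.001, -0.   , -0.001,  0.   , -0.001,  0.   ]), 'joint_efforts': array([-1.0000e-03, -4.0601e+01, -2.9261e+01, -0.0000e+00,  6.0000e-03,
        0.0000e+00]), 'eef_pos': array([0.216, 0.639, 0.23 ]), 'tcp_rot': array([ 0.812,  0.583, -0.001,  0.001]), 'contact_force': array([ 0.536, -0.08 , -0.317]), 'wrist_torque': array([-0.007,  0.007, -0.04 ]), 'opening': np.float64(0.998)} 0.0187
top 473.4790257400991 473.4790257400991 284.34342897624424 218.88709850532484 [[0.0228, -0.9996, -0.0179, 0.0133], [-0.9942, -0.0208, -0.1052, 0.5202], [0.1048, 0.0202, -0.9943, 1.4084], [0.0, 0.0, 0.0, 1.0]]
scene 422.30816680247426 422.30816680247426 278.3000560836999 206.90899836515123 [[0.5475, 0.8368, -0.0065, -0.3018], [0.6487, -0.4293, -0.6284, -0.2729], [-0.5286, 0.3398, -0.7779, 1.5964], [0.0, 0.0, 0.0, 1.0]]
```

View pics/top0.png

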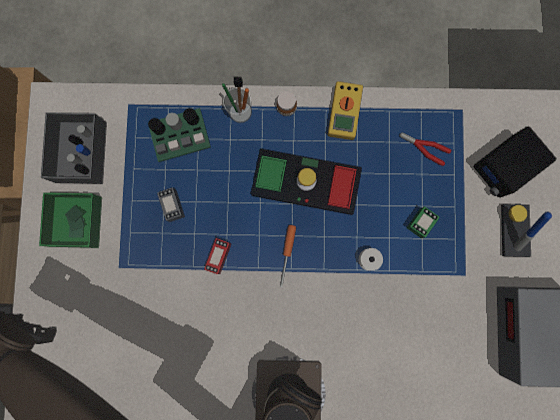

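View pics/scene0.png

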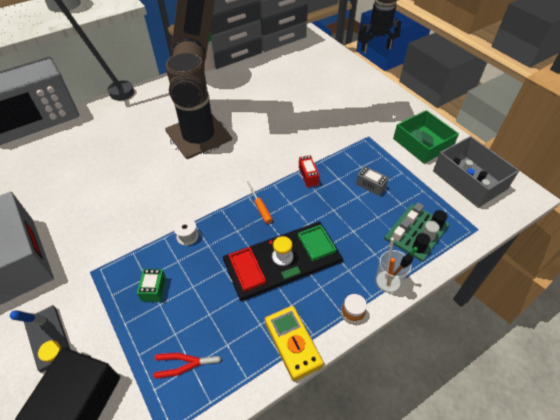

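The top view shows the red module at about (217,255), the green one at (424,221), the green tray at (270,172), the red tray at (343,187) and the plunger at (307,179). Grey is at (171,204), the spool at (371,259) and the screwdriver at (287,250). The scene view agrees with this layout.

```bash
cat > h.py <<'E'
from plant import ctrl
import cv2,numpy as np
def ray(d,px,z):
    px=np.atleast_2d(np.float64(px));V=d["view"];R,t=V[:3,:3],V[:3,3]
    c=-R.T@t
    w=np.c_[(px[:,0]-d["cx"])/d["fx"],(px[:,1]-d["cy"])/d["fy"],np.ones(len(px))]@R
    return (c+w*((z-c[2])/w[:,2])[:,None])[:,:2]
def masks(im):
    h,s,v=cv2.split(cv2.cvtColor(im,cv2.COLOR_RGB2HSV))
    ok=(s>130)&(v>50)
    return {"red":((h<7)|(h>173))&ok,"green":(h>50)&(h<88)&ok,"yellow":(h>20)&(h<33)&ok,"white":(s<60)&(v>130)}
def blobs(m,amin):
    n,l,st,c=cv2.connectedComponentsWithStats(m.astype(np.uint8))
    return [(l==i,st[i],c[i]) for i in range(1,n) if st[i][4]>=amin]
def rect(d,m,z):
    """min-area rect on plane z, mm: centre, long, short, angle of long side deg"""
    c,_=cv2.findContours(m.astype(np.uint8),cv2.RETR_EXTERNAL,cv2.CHAIN_APPROX_NONE)
    p=ray(d,np.vstack(c)[:,0],z)*1000
    (c,(a,b),t)=cv2.minAreaRect(p.astype(np.float32))
    if a<b:a,b,t=b,a,t+90
    return np.round([*c,a,b,(t+90)%180-90],1)
E
python3 - <<'E'
from h import *
d=ctrl.read_camera("top");M=masks(d["frame"])
for k in M:
    for m,st,c in blobs(M[k],40):
        if 130<c[0]<450 and 140<c[1]<275: print(k,np.round(c),st[4],"z50",rect(d,m,.05),"z40",rect(d,m,.04),"cen z50",np.round(ray(d,c,.05)*1000),"z92",np.round(ray(d,c,.092)*1000))
E
```

```text
red [431. 150.] 337 z50 [ 735.8 -411.5  108.6   56.2   65.1] z40 [ 738.4 -414.4  109.4   56.6   65.1] cen z50 [[ 736. -413.]] z92 [[ 725. -401.]]
red [342. 186.] 901 z50 [ 619.3 -145.7  123.4   67.1   -9.7] z40 [ 621.1 -146.7  124.3   67.6   -9.7] cen z50 [[ 619. -146.]] z92 [[ 611. -142.]]
red [217. 255.] 228 z50 [402.9 221.2  98.6  47.7 -18.8] z40 [403.2 222.8  99.3  48.1 -18.8] cen z50 [[405. 221.]] z92 [[404. 214.]]
green [265. 162.] 46 z50 [691.6  86.7  35.6  32.4  51. ] z40 [693.9  87.4  35.9  32.6  51. ] cen z50 [[690.  86.]] z92 [[680.  84.]]
green [280. 165.] 51 z50 [682.3  40.9  36.7  35.6  64.2] z40 [684.6  41.3  36.9  35.8  64.2] cen z50 [[681.  40.]] z92 [[672.  39.]]
yellow [307. 176.] 252 z50 [647.2 -39.6  51.7  51.4 -43.6] z40 [649.2 -39.8  52.1  51.8 -43.6] cen z50 [[647. -40.]] z92 [[639. -39.]]
white [173. 144.] 61 z50 [740.  369.9  26.9  20.9 -70.1] z40 [742.7 372.6  27.1  21.  -70.1] cen z50 [[740. 370.]] z92 [[729. 358.]]
white [307. 187.] 56 z50 [617.9 -41.3  51.4  19.  -82.1] z40 [619.6 -41.5  51.8  19.2 -82.1] cen z50 [[617. -42.]] z92 [[609. -40.]]
white [169. 203.] 146 z50 [557.  373.4  44.5  29.4  20.9] z40 [558.3 376.1  44.8  29.6  20.9] cen z50 [[557. 373.]] z92 [[552. 362.]]
white [425. 221.] 144 z50 [ 518.6 -393.    37.6   33.2  -33.3] z40 [ 519.6 -395.8   37.9   33.5  -33.3] cen z50 [[ 519. -393.]] z92 [[ 514. -381.]]
white [216. 256.] 150 z50 [403.7 223.9  48.1  26.9 -18.6] z40 [404.  225.5  48.5  27.1 -18.6] cen z50 [[404. 224.]] z92 [[403. 217.]]
white [371. 259.] 369 z50 [ 4.039e+02 -2.355e+02  6.490e+01  6.180e+01  3.000e-01] z40 [ 4.042e+02 -2.372e+02  6.530e+01  6.220e+01  3.000e-01] cen z50 [[ 403. -235.]] z92 [[ 402. -228.]]
```

Emit:
step_arm:
  gripper: [-1, -1, -1, -1, -1, -1, -1, -1, -1, -1, -1, -1]
  linear:
    - [-0.033, 0.031, 0]
    - [-0.078, 0.072, 0]
    - [-0.122, 0.113, 0]
    - [-0.166, 0.155, 0]
    - [-0.21, 0.195, 0]
    - [-0.25, 0.233, 0]
    - [-0.285, 0.265, 0]
    - [-0.31, 0.29, 0]
    - [-0.333, 0.31, 0.03]
    - [-0.333, 0.31, 0.05]
    - [-0.333, 0.31, 0.05]
    - [-0.333, 0.31, 0.05]
  delta_rot:
    - [0, 0, 0]
    - [0, 0, 0]
    - [0, 0, 0]
    - [0, 0, 0]
    - [0, 0, 0]
    - [0, 0, 0]
    - [0, 0, 0]
    - [0, 0, 0]
    - [0, 0, 0]
    - [0, 0, 0]
    - [0, 0, 0]
    - [0, 0, 0]

```text
time: 1.65
eef_pos: [0.4034, 0.2251, 0.1821]
tcp_rot: [0.812, 0.583, 0.0, 0.0]
contact_force: [0.8, -0.5, 0.5]
opening: 0.999
```

```bash
cat > w.py <<'E'
from h import *
import sys
d=ctrl.read_camera("wrist");cv2.imwrite(f"pics/{sys.argv[1]}.png",d["frame"][:,:,::-1]);M=masks(d["frame"])
s=ctrl.get_state();q=s["tcp_rot"];print(s["time"],np.round(s["eef_pos"],4),"jaw deg",np.degrees(2*np.arctan2(q[1],q[0])),np.round(q,3),"q6",s["qpos"][5],s["opening"],s["contact_force"])
for k in ("red","green","yellow","white"):
    for m,st,c in blobs(M[k],400): print(k,np.round(c),st,"z50",rect(d,m,.05),"z40",rect(d,m,.04),"z92",rect(d,m,.092))
E
python3 w.py w1
```

```text
1.7 [0.4036 0.2253 0.1824] jaw deg 71.37163551824929 [0.812 0.583 0.001 0.   ] q6 -0.9566646066192914 0.9996868362702982 [-0.74257007  0.68271718  0.87403274]
red [269. 190.] [ 244  137   52  114 2800] z50 [399.2 222.7 101.3  43.1 -18.7] z40 [401.7 221.7 105.   44.6 -18.7] z92 [388.6 226.9  85.8  36.5 -18.7]
white [214.  81.] [    0     0   560   258 78177] z50 [351.9 225.3 465.4 206.3  71.4] z40 [352.7 224.4 482.3 213.8  71.4] z92 [348.6 229.2 394.2 174.7  71.4]
white [487. 136.] [ 376   58  184  192 1259] z50 [433.5 394.7 140.9 137.5   0. ] z40 [437.3 399.9 146.  142.5   0. ] z92 [417.7 372.6 119.3 116.5   0. ]
white [222. 269.] [  82  162  287  210 1380] z50 [476.7 169.8 235.7 211.    2.4] z40 [482.  166.9 244.3 218.7   2.4] z92 [454.3 182.1 199.7 178.8   2.4]
white [269. 199.] [ 254  172   32   55 1684] z50 [401.9 221.9  48.8  26.9 -18.7] z40 [404.5 220.9  50.6  27.9 -18.7] z92 [390.9 226.2  41.3  22.8 -18.7]
white [470. 294.] [ 424  251  136   79 2581] z50 [540.  400.4 112.1  79.9 -69.8] z40 [547.6 405.9 116.2  82.8 -69.8] z92 [507.9 377.4  94.9  67.6 -69.8]
```

View pics/w1.png

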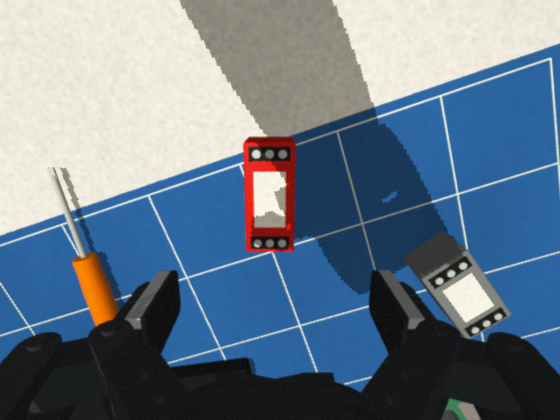

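Wrist view: the red module's label is at (269,199), which gives 0.402, 0.222 at -18.7°, so it is aligned with the jaws. The grey module and screwdriver are clear of the fingers.

Emit:
step_arm:
  gripper: [-1, -1, -1, -1, -1, -1, 1, 1, 1, 1, 1, 1, 1, 1]
  linear:
    - [-0.0035, 0, 0.03]
    - [-0.0035, 0, 0.08]
    - [-0.0035, 0, 0.12]
    - [-0.0035, 0, 0.15]
    - [-0.0035, 0, 0.166]
    - [-0.0035, 0, 0.166]
    - [-0.0035, 0, 0.166]
    - [-0.0035, 0, 0.166]
    - [-0.0035, 0, 0.166]
    - [-0.0035, 0, 0.166]
    - [-0.0035, 0, 0.166]
    - [-0.0035, 0, 0.166]
    - [-0.0035, 0, 0.166]
    - [-0.0035, 0, 0.166]
  delta_rot:
    - [0, 0, 0]
    - [0, 0, 0]
    - [0, 0, 0]
    - [0, 0, 0]
    - [0, 0, 0]
    - [0, 0, 0]
    - [0, 0, 0]
    - [0, 0, 0]
    - [0, 0, 0]
    - [0, 0, 0]
    - [0, 0, 0]
    - [0, 0, 0]
    - [0, 0, 0]
    - [0, 0, 0]
  grip_force: 40

```text
time: 3.45
eef_pos: [0.4032, 0.2218, 0.0167]
tcp_rot: [0.812, 0.583, 0.001, 0.0]
contact_force: [-0.7, -0.1, 6.7]
opening: 0.512
```

Emit:
step_arm:
  gripper: [1, 1, 1, 1, 1, 1, 1, 1, 1, 1, 1, 1, 1, 1, 1, 1, 1, 1]
  linear:
    - [0, 0, -0.015]
    - [0, 0, -0.045]
    - [0, 0, -0.085]
    - [0, 0, -0.12]
    - [-0.015, 0.017, -0.14]
    - [-0.042, 0.049, -0.14]
    - [-0.073, 0.084, -0.14]
    - [-0.104, 0.12, -0.14]
    - [-0.135, 0.156, -0.14]
    - [-0.166, 0.192, -0.14]
    - [-0.197, 0.228, -0.14]
    - [-0.225, 0.26, -0.14]
    - [-0.248, 0.287, -0.14]
    - [-0.265, 0.307, -0.14]
    - [-0.275, 0.318, -0.14]
    - [-0.28, 0.324, -0.14]
    - [-0.28, 0.324, -0.14]
    - [-0.28, 0.324, -0.14]
  delta_rot:
    - [0, 0, 0]
    - [0, 0, 0]
    - [0, 0, 0]
    - [0, 0, 0]
    - [0, 0, 0]
    - [0, 0, -1]
    - [0, 0, -2]
    - [0, 0, -3]
    - [0, 0, -4]
    - [0, 0, -5]
    - [0, 0, -6]
    - [0, 0, -7]
    - [0, 0, -8]
    - [0, 0, -9]
    - [0, 0, -9]
    - [0, 0, -9]
    - [0, 0, -9]
    - [0, 0, -9]

```text
time: 5.7
eef_pos: [0.619, -0.1466, 0.1553]
tcp_rot: [0.764, 0.645, -0.0, -0.0]
contact_force: [0.4, 0.3, -2.6]
opening: 0.512
```

```bash
python3 w.py w2; python3 - <<'E'
from h import *
d=ctrl.read_camera("scene");im=d["frame"][:,:,::-1];a=cv2.resize(im[140:320,180:380],(600,540),interpolation=cv2.INTER_CUBIC)
b=cv2.imread("pics/w2.png");cv2.imwrite("pics/c2.png",np.hstack([cv2.resize(a,(373,336)),cv2.resize(b,(427,336))[:,:427]]))
E
```

```text
5.75 [ 0.619  -0.1466  0.1553] jaw deg 80.38012392683267 [ 0.764  0.645 -0.    -0.   ] q6 -1.7949034744628842 0.5089504935947876 [ 0.84494987  0.4466232  -3.04711705]
red [274. 234.] [  212   130   126   249 15654] z50 [ 671.2 -154.8  228.4   98.9   -9.6] z40 [ 676.4 -155.7  237.6  102.9   -9.6] z92 [ 649.5 -151.1  189.7   82.2   -9.6]
red [ 31. 347.] [   0  318   74   57 2071] z50 [ 715.7 -383.8   64.8   55.6   65.6] z40 [ 722.6 -394.    67.5   57.9   65.6] z92 [ 686.4 -341.4   53.8   46.2   65.6]
green [  5. 127.] [  0  96  17  83 790] z50 [ 532.7 -332.2   61.8   11.2  -23.8] z40 [ 532.3 -340.3   64.3   11.7  -23.8] z92 [ 534.4 -298.5   51.3    9.3  -23.8]
green [519. 206.] [ 469  145   91  117 9485] z50 [649.7  50.6  95.5  77.6  -9.6] z40 [654.   58.   99.3  80.7  -9.6] z92 [631.7  19.5  79.3  64.4  -9.6]
green [387. 264.] [ 362  252   56   23 1092] z50 [681.6 -58.3  46.2  20.3  80.3] z40 [687.2 -55.3  48.1  21.1  80.3] z92 [658.2 -71.   38.4  16.9  80.3]
yellow [428. 225.] [ 387  187   84   77 5033] z50 [653.7 -25.7  69.2  62.6  50.1] z40 [658.2 -21.4  72.   65.1  50.1] z92 [635.
[... 407 characters left out ...]
5.   39.1 -45.9] z40 [627.5 -51.5  57.2  40.7 -45.9] z92 [610.5 -68.   45.6  32.5 -45.9]
white [274. 309.] [ 237  255   75  111 7802] z50 [ 713.4 -162.2  112.5   62.3   -9.5] z40 [ 720.3 -163.4  117.    64.8   -9.5] z92 [ 684.5 -157.3   93.4   51.8   -9.5]
white [503. 317.] [423 277 137  98 688] z50 [751.1  43.2 161.4  85.3  43.1] z40 [759.4  50.3 167.9  88.7  43.1] z92 [715.8  13.3 134.1  70.8  43.1]
white [545. 389.] [517 374  43  40 891] z50 [839.4  85.1  65.2  29.7  41.4] z40 [851.4  93.9  67.8  30.9  41.4] z92 [789.2  48.1  54.1  24.7  41.4]
white [402. 408.] [384 394  44  26 817] z50 [840.  -52.6  45.6  31.6  80.3] z40 [852.  -49.4  47.4  32.9  80.3] z92 [789.7 -66.3  37.8  26.3  80.3]
```

View pics/c2.png

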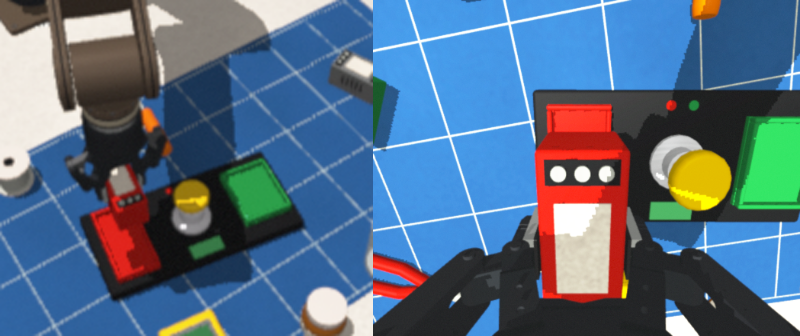

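The red module sits square in the jaws at wrist-view (274,309), parallel to the tray beneath. It needs about +3.5 mm along tool y, and the plunger agrees with the tray estimate. I'll lower it in two stages and watch the force.

Emit:
step_arm:
  gripper: [1, 1, 1, 1, 1, 1, 1, 1, 1, 1, 1]
  linear:
    - [0, 0.0035, 0.015]
    - [0, 0.0035, 0.04]
    - [0, 0.0035, 0.06]
    - [0, 0.0035, 0.075]
    - [0, 0.0035, 0.085]
    - [0, 0.0035, 0.092]
    - [0, 0.0035, 0.098]
    - [0, 0.0035, 0.103]
    - [0, 0.0035, 0.107]
    - [0, 0.0035, 0.107]
    - [0, 0.0035, 0.107]
  delta_rot:
    - [0, 0, 0]
    - [0, 0, 0]
    - [0, 0, 0]
    - [0, 0, 0]
    - [0, 0, 0]
    - [0, 0, 0]
    - [0, 0, 0]
    - [0, 0, 0]
    - [0, 0, 0]
    - [0, 0, 0]
    - [0, 0, 0]

```text
time: 7.18
eef_pos: [0.623, -0.1481, 0.0486]
tcp_rot: [0.764, 0.645, 0.0, 0.0]
contact_force: [-0.2, -0.2, -2.8]
opening: 0.511
```

Emit:
step_arm:
  gripper: [1, 1, 1, 1]
  linear:
    - [0, 0, 0.001]
    - [0, 0, 0.002]
    - [0, 0, 0.0025]
    - [0, 0, 0.0025]
  delta_rot:
    - [0, 0, 0]
    - [0, 0, 0]
    - [0, 0, 0]
    - [0, 0, 0]

```text
time: 7.68
eef_pos: [0.6228, -0.1481, 0.0459]
tcp_rot: [0.764, 0.645, 0.0, 0.0]
contact_force: [-0.7, -0.1, -1.6]
opening: 0.507
```

Emit:
step_arm:
  gripper: [-1, -1, -1, -1, -1, -1, -1, -1, -1, -1, -1]
  linear:
    - [0, 0, 0]
    - [0, 0, 0]
    - [0, 0, 0]
    - [0, 0, 0]
    - [0, 0, 0]
    - [0, 0, -0.015]
    - [0, 0, -0.05]
    - [0, 0, -0.1]
    - [0, 0, -0.135]
    - [0, 0, -0.135]
    - [0, 0, -0.135]
  delta_rot:
    - [0, 0, 0]
    - [0, 0, 0]
    - [0, 0, 0]
    - [0, 0, 0]
    - [0, 0, 0]
    - [0, 0, 0]
    - [0, 0, 0]
    - [0, 0, 0]
    - [0, 0, 0]
    - [0, 0, 0]
    - [0, 0, 0]

```text
time: 9.05
eef_pos: [0.6223, -0.1479, 0.1805]
tcp_rot: [0.764, 0.645, -0.0, -0.0]
contact_force: [-0.7, 0.0, -0.4]
opening: 1.0
```

```bash
python3 w.py w3 | cut -c1-200 | head -8
```

```text
9.1 [ 0.6219 -0.1477  0.1794] jaw deg 80.33225799084316 [ 0.764  0.645 -0.001 -0.001] q6 -1.793786032421206 1.0018151076197035 [-0.18439706  0.17312204 -0.39873238]
red [270. 185.] [ 232  124   79  143 7024] z50 [ 621.1 -149.6  127.1   64.6   -9.8] z40 [ 623.9 -150.2  131.8   67.    -9.8] z92 [ 609.7 -147.3  107.6   54.7   -9.8]
red [ 46. 319.] [   0  300   91   43 1395] z50 [ 703.8 -388.2   85.    29.5   46.1] z40 [ 709.6 -397.5   88.1   30.6   46.1] z92 [ 679.7 -349.2   71.9   25.    46.1]
green [ 15. 126.] [   0   83   38   93 2274] z50 [ 532.5 -344.    75.1   28.4  -23.8] z40 [ 532.  -351.7   77.9   29.5  -23.8] z92 [ 534.6 -311.8   63.6   24.   -23.8]
green [510. 192.] [  456   138   104   108 10007] z50 [651.   55.2  94.9  83.8  -9.7] z40 [654.8  62.1  98.4  86.9  -9.7] z92 [634.9  26.   80.3  70.9  -9.7]
green [381. 249.] [357 238  52  22 991] z50 [683.5 -57.9  46.6  20.8  80.3] z40 [688.5 -55.1  48.3  21.5  80.3] z92 [662.4 -69.7  39.5  17.6  80.3]
green [300. 367.] [279 360  45  17 598] z50 [ 801.8 -150.3   47.    19.5   87.3] z40 [ 811.2 -150.9   48.7   20.2   87.3] z92 [ 762.6 -147.9   39.8   16.5   87.3]
yellow [415. 209.] [ 378  175   76   70 4155] z50 [651.5 -27.3  66.9  62.1  55. ] z40 [655.3 -23.4  69.4  64.4  55. ] z92 [635.3 -43.8  56.6  52.6  55. ]
```

View pics/w3.png

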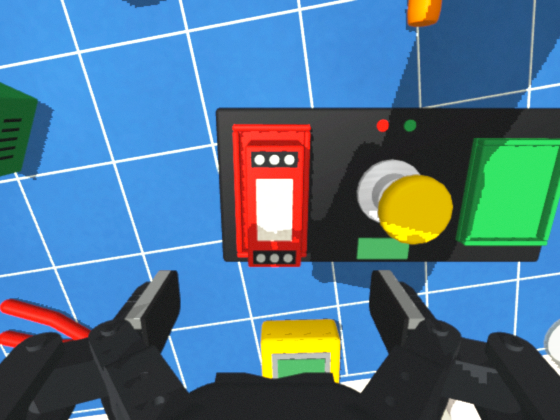

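```bash
python3 - <<'E'
from h import *
d=ctrl.read_camera("wrist");M=masks(d["frame"])
print(-d["view"][:3,:3].T@d["view"][:3,3])
m=M["white"].copy();
for b,st,c in blobs(m,300):
    if 240<c[0]<300 and 160<c[1]<250: print("label",st,rect(d,b,.079),rect(d,b,.069),rect(d,b,.089))
# tray wall top edges: pixels of outer corners via red mask hull on z=.04
for b,st,c in blobs(M["red"],3000): 
    print(rect(d,b,.04)); u=b[150]; print(np.where(b[180])[0][[0,-1]],ray(d,[[np.where(b[180])[0][0],180],[np.where(b[180])[0][-1]+1,180]],.04))
    print("far edge", ray(d,[[270,np.where(b[:,240])[0][0]],[270,np.where(b[:,240])[0][-1]]],.04), np.where(b[:,240])[0][[0,-1]])
t=ctrl.read_camera("top")
h,s,v=cv2.split(cv2.cvtColor(t["frame"],cv2.COLOR_RGB2HSV))
for z,c in ((.04,(0,0)),):
    g=(h>50)&(h<90)&(s>100); 
    for b,st,c in blobs(g,100): print("green",np.round(c),rect(t,b,.04),np.round(ray(t,c,.05)*1e3))
    print("base")
    for b,st,c in blobs((v<60)&(s<140),1500): print(np.round(c),rect(t,b,.024))
    for b,st,c in blobs(masks(t["frame"])["white"],40): 
        if 330<c[0]<450 and 150<c[1]<275: print("w",c,rect(t,b,.079),rect(t,b,.05))
E
```

```text
[ 0.54631301 -0.13434695  0.32210875]
label [ 256  180   37   62 2156] [ 621.8 -147.5   49.9   27.6  -10. ] [ 624.9 -148.    51.9   28.7  -10. ] [ 618.7 -147.    47.8   26.5  -10. ]
[ 623.7 -150.2  131.4   67.    -9.8]
[234 309] [[ 0.59957243 -0.17906929]
 [ 0.61079513 -0.1133126 ]]
far edge [[ 0.55883217 -0.13988666]
 [ 0.67890329 -0.1608401 ]] [125 258]
green [270. 173.] [657.6  69.8 101.2  80.5  -9.5] [[655.  70.]]
green [ 68. 218.] [503.2 685.7 161.6 156.2   1.1] [[508. 675.]]
green [422. 223.] [ 517.8 -390.1   84.3   62.1  -33.4] [[ 515. -385.]]
base
[515. 162.] [ 705.9 -669.2  225.1  139.4  -51.6]
[291. 265.] [346.1   2.3 972.2 447.7 -17. ]
[509. 333.] [ 224.4 -656.2  306.3  166.3  -23.7]
w [388.67256637 223.2300885 ] [ 520.7 -269.6  301.6   22.9   -0. ] [ 523.9 -275.2  308.    23.4   -0. ]
w [424.75324675 221.35714286] [ 515.9 -385.    38.4   33.7  -36.4] [ 518.9 -393.    39.2   34.5  -36.4]
w [371.29639175 259.27061856] [ 403.2 -230.7   63.3   60.8    1.3] [ 403.9 -235.5   64.7   62.1    1.3]
```

The red module is seated. Its label at z = 79 mm gives (0.622, -0.1475), within 2 mm of the tray centre, and the tray pixels span 233–311. Next is the green module.

Emit:
step_arm:
  gripper: [-1, -1, -1, -1, -1, -1, -1, -1, -1, -1, -1]
  linear:
    - [-0.018, -0.004, 0]
    - [-0.052, -0.012, 0]
    - [-0.09, -0.021, 0]
    - [-0.13, -0.031, 0]
    - [-0.168, -0.04, 0]
    - [-0.202, -0.048, 0]
    - [-0.23, -0.054, 0]
    - [-0.25, -0.059, 0]
    - [-0.259, -0.061, 0]
    - [-0.259, -0.061, 0]
    - [-0.259, -0.061, 0]
  delta_rot:
    - [0, 0, 2]
    - [0, 0, 5]
    - [0, 0, 9]
    - [0, 0, 13]
    - [0, 0, 17]
    - [0, 0, 20]
    - [0, 0, 22]
    - [0, 0, 24]
    - [0, 0, 24]
    - [0, 0, 24]
    - [0, 0, 24]

```text
time: 10.58
eef_pos: [0.5195, -0.3924, 0.1807]
tcp_rot: [0.881, 0.472, 0.0, -0.0]
contact_force: [0.4, -0.3, -0.5]
opening: 1.001
```

```bash
python3 w.py w4 | cut -c1-200 | head -8
```

```text
10.625 [ 0.5196 -0.3922  0.1808] jaw deg 56.40573983838371 [ 0.881  0.473  0.    -0.   ] q6 -1.7868676028334445 0.9990205826169756 [-0.25908501  0.60408285  0.58450557]
red [541. 137.] [ 510   67   50  150 5180] z50 [ 604.2 -187.7  123.5   37.1  -18.9] z40 [ 609.7 -181.8  128.1   38.5  -18.9] z92 [ 581.4 -212.6  104.6   31.4  -18.9]
red [351. 358.] [ 307  340   82   45 1849] z50 [ 704.8 -424.5   82.1   55.1   60.4] z40 [ 713.9 -427.3   85.1   57.1   60.4] z92 [ 666.5 -412.9   69.5   46.6   60.4]
green [270. 189.] [ 238  149   67   91 2593] z50 [ 514.5 -392.5   80.4   55.6  -35. ] z40 [ 516.7 -394.1   83.3   57.7  -35. ] z92 [ 505.4 -385.9   68.    47.1  -35. ]
white [ 92. 157.] [    0     0   270   378 42269] z50 [ 462.8 -517.7  357.5  233.2  -28.9] z40 [ 463.1 -523.9  370.6  241.7  -28.9] z92 [ 461.7 -491.8  302.6  197.3  -28.9]
white [257. 150.] [  93    0  342  374 2970] z50 [ 538.  -346.5  311.7  261.7   -0. ] z40 [ 541.  -346.4  323.1  271.3   -0. ] z92 [ 525.3 -346.9  263.8  221.5   -0. ]
white [270. 199.] [ 250  178   42   43 1704] z50 [ 517.  -394.2   38.    35.1  -34.9] z40 [ 519.3 -395.8   39.4   36.4  -34.9] z92 [ 507.5 -387.3   32.1   29.7  -34.9]
white [489. 284.] [391 228 169 112 628] z50 [ 696.9 -277.1  144.   112.    79.4] z40 [ 705.7 -274.4  149.3  116.1   79.4] z92 [ 659.8 -288.2  121.9   94.8   79.4]
```

View pics/w4.png

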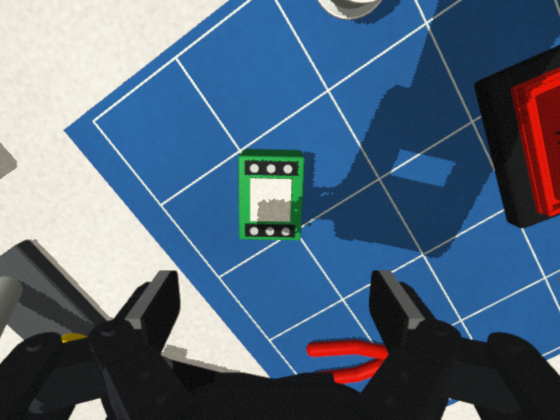

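The green module is centred at (270,199), giving (0.518, -0.394) at -35°, with a clear surround.

Emit:
step_arm:
  gripper: [-1, -1, -1, -1, -1, -1, 1, 1, 1, 1, 1, 1, 1, 1]
  linear:
    - [-0.0025, -0.0005, 0.03]
    - [-0.0025, -0.0005, 0.08]
    - [-0.0025, -0.0005, 0.12]
    - [-0.0025, -0.0005, 0.15]
    - [-0.0025, -0.0005, 0.1645]
    - [-0.0025, -0.0005, 0.1645]
    - [-0.0025, -0.0005, 0.1645]
    - [-0.0025, -0.0005, 0.1645]
    - [-0.0025, -0.0005, 0.1645]
    - [-0.0025, -0.0005, 0.1645]
    - [-0.0025, -0.0005, 0.1645]
    - [-0.0025, -0.0005, 0.1645]
    - [-0.0025, -0.0005, 0.1645]
    - [-0.0025, -0.0005, 0.1645]
  delta_rot:
    - [0, 0, 1.4]
    - [0, 0, 1.4]
    - [0, 0, 1.4]
    - [0, 0, 1.4]
    - [0, 0, 1.4]
    - [0, 0, 1.4]
    - [0, 0, 1.4]
    - [0, 0, 1.4]
    - [0, 0, 1.4]
    - [0, 0, 1.4]
    - [0, 0, 1.4]
    - [0, 0, 1.4]
    - [0, 0, 1.4]
    - [0, 0, 1.4]
  grip_force: 40

```text
time: 12.38
eef_pos: [0.5185, -0.3961, 0.0185]
tcp_rot: [0.887, 0.461, 0.001, 0.002]
contact_force: [-0.5, -0.2, 5.9]
opening: 0.649
```

Emit:
step_arm:
  gripper: [1, 1, 1, 1, 1, 1, 1, 1, 1, 1, 1, 1, 1, 1, 1, 1, 1, 1, 1, 1]
  linear:
    - [0, 0, -0.015]
    - [0, 0, -0.045]
    - [0, 0, -0.085]
    - [0, 0, -0.12]
    - [0, 0, -0.15]
    - [0.025, -0.008, -0.16]
    - [0.065, -0.022, -0.16]
    - [0.11, -0.037, -0.16]
    - [0.155, -0.052, -0.16]
    - [0.2, -0.067, -0.16]
    - [0.245, -0.082, -0.16]
    - [0.29, -0.097, -0.16]
    - [0.335, -0.112, -0.16]
    - [0.375, -0.125, -0.16]
    - [0.41, -0.137, -0.16]
    - [0.435, -0.145, -0.16]
    - [0.452, -0.151, -0.16]
    - [0.4605, -0.154, -0.16]
    - [0.4605, -0.154, -0.16]
    - [0.4605, -0.154, -0.16]
  delta_rot:
    - [0, 0, 0]
    - [0, 0, 0]
    - [0, 0, 0]
    - [0, 0, 0]
    - [0, 0, 0]
    - [0, 0, -2]
    - [0, 0, -4]
    - [0, 0, -7]
    - [0, 0, -10]
    - [0, 0, -13]
    - [0, 0, -16]
    - [0, 0, -19]
    - [0, 0, -22]
    - [0, 0, -24]
    - [0, 0, -25.3]
    - [0, 0, -25.3]
    - [0, 0, -25.3]
    - [0, 0, -25.3]
    - [0, 0, -25.3]
    - [0, 0, -25.3]

```text
time: 14.88
eef_pos: [0.6557, 0.0696, 0.1762]
tcp_rot: [0.765, 0.644, -0.0, -0.0]
contact_force: [0.9, 0.0, -1.1]
opening: 0.651
```

```bash
python3 w.py w5 | cut -c1-200 | head -9
```

```text
14.925 [0.6558 0.0695 0.1763] jaw deg 80.17273671186727 [ 0.765  0.644 -0.     0.   ] q6 -1.4470909642108225 0.6508699814034324 [ 0.18248026 -0.07497247 -1.47927143]
red [ 37. 199.] [   0  129   83  145 9021] z50 [ 623.1 -139.2  128.3   79.1   -9.8] z40 [ 624.7 -147.5  133.1   82.    -9.8] z92 [ 616.3 -104.4  108.3   66.7   -9.8]
green [273. 237.] [  197   143   154   240 16811] z50 [726.1  57.7 242.6 133.6  -9.5] z40 [731.6  56.7 251.7 138.5  -9.5] z92 [703.3  61.7 204.7 112.7  -9.5]
green [162. 254.] [134 243  53  21 966] z50 [685.2 -39.4  46.3  19.6  80.2] z40 [689.1 -44.   48.   20.4  80.2] z92 [668.7 -20.2  39.   16.6  80.2]
yellow [124. 216.] [  86  181   77   71 4244] z50 [646.6 -60.   67.9  61.8 -70.5] z40 [649.1 -65.4  70.5  64.1 -70.5] z92 [636.2 -37.6  57.3  52.1 -70.5]
yellow [139. 401.] [ 116  377   42   43 1253] z50 [ 842.5 -111.2   56.5   43.5   -9.8] z40 [ 852.3 -118.4   58.6   45.1   -9.8] z92 [801.5 -80.8  47.7  36.7  -9.8]
white [55. 32.] [  0   0 113 113 585] z50 [501.7 -72.   86.9  68.1 -37.2] z40 [498.8 -77.8  90.1  70.6 -37.2] z92 [513.9 -47.8  73.3  57.5 -37.2]
white [412. 124.] [ 188    0  372  322 2957] z50 [615.3 190.  282.3 228.3  36.4] z40 [616.6 193.9 292.8 236.7  36.4] z92 [609.7 173.3 238.2 192.6  36.4]
white [160. 188.] [ 121  165   64   62 1572] z50 [629.8 -24.   55.4  38.1  25.8] z40 [631.6 -28.   57.5  39.5  25.8] z92 [622.   -7.2  46.8  32.1  25.8]
```

View pics/w5.png

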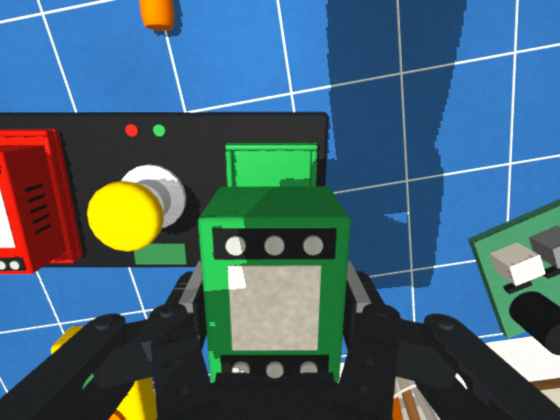

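```bash
python3 - <<'E'
from h import *
d=ctrl.read_camera("wrist");M=masks(d["frame"])["green"]
for r in (150,160,175):
    x=np.where(M[r])[0];x=x[(x>190)&(x<340)];print(r,x[0],x[-1]);
    p=ray(d,[[x[0],r],[x[-1]+1,r]],.04);print(p,p.mean(0))
y=np.where(M[:,270])[0][0];p=ray(d,[[270,y]],.04)[0];print(y,p)
e=np.array([np.cos(np.radians(-9.7)),np.sin(np.radians(-9.7))]);print("centre from near edge",p+49e-3*e)
E
```

```text
150 226 316
[[0.60669948 0.03722613]
 [0.61982685 0.11293385]] [0.61326316 0.07507999]
160 226 316
[[0.61495287 0.03541481]
 [0.62820041 0.11181861]] [0.62157664 0.07361671]
175 226 316
[[0.62762147 0.03263452]
 [0.64105344 0.11010676]] [0.63433746 0.07137064]
143 [0.60731845 0.07484963]
centre from near edge [0.65561792 0.06659365]
```

The tray's visible edges (226–316 px, near edge at row 143) put its centre at about (0.6565, 0.068). I'll correct by about -1 and +2 mm and lower.

Emit:
step_arm:
  gripper: [1, 1, 1, 1, 1, 1, 1, 1, 1, 1, 1]
  linear:
    - [-0.001, 0.002, 0.015]
    - [-0.001, 0.002, 0.045]
    - [-0.001, 0.002, 0.07]
    - [-0.001, 0.002, 0.09]
    - [-0.001, 0.002, 0.103]
    - [-0.001, 0.002, 0.111]
    - [-0.001, 0.002, 0.117]
    - [-0.001, 0.002, 0.122]
    - [-0.001, 0.002, 0.126]
    - [-0.001, 0.002, 0.126]
    - [-0.001, 0.002, 0.126]
  delta_rot:
    - [0, 0, 0]
    - [0, 0, 0]
    - [0, 0, 0]
    - [0, 0, 0]
    - [0, 0, 0]
    - [0, 0, 0]
    - [0, 0, 0]
    - [0, 0, 0]
    - [0, 0, 0]
    - [0, 0, 0]
    - [0, 0, 0]

```text
time: 16.35
eef_pos: [0.6579, 0.0691, 0.0507]
tcp_rot: [0.765, 0.644, 0.0, 0.0]
contact_force: [1.1, 0.7, -1.0]
opening: 0.646
```

Emit:
step_arm:
  gripper: [1, 1, 1, 1]
  linear:
    - [0, 0, 0.001]
    - [0, 0, 0.002]
    - [0, 0, 0.0025]
    - [0, 0, 0.0025]
  delta_rot:
    - [0, 0, 0]
    - [0, 0, 0]
    - [0, 0, 0]
    - [0, 0, 0]

```text
time: 16.85
eef_pos: [0.6576, 0.0691, 0.0477]
tcp_rot: [0.765, 0.644, -0.0, -0.0]
contact_force: [0.0, -0.1, -1.5]
opening: 0.649
```

Emit:
step_arm:
  gripper: [1, 1, 1]
  linear:
    - [0, 0, 0.0007]
    - [0, 0, 0.001]
    - [0, 0, 0.001]
  delta_rot:
    - [0, 0, 0]
    - [0, 0, 0]
    - [0, 0, 0]

```text
time: 17.23
eef_pos: [0.6579, 0.0691, 0.0476]
tcp_rot: [0.765, 0.644, 0.0, 0.0]
contact_force: [-3.0, -0.5, 3.0]
opening: 0.647
```

Emit:
step_arm:
  gripper: [-1, -1, -1, -1, -1, -1, -1, -1, -1, -1, -1]
  linear:
    - [0, 0, 0]
    - [0, 0, 0]
    - [0, 0, 0]
    - [0, 0, 0]
    - [0, 0, 0]
    - [0, 0, -0.015]
    - [0, 0, -0.05]
    - [0, 0, -0.1]
    - [0, 0, -0.135]
    - [0, 0, -0.135]
    - [0, 0, -0.135]
  delta_rot:
    - [0, 0, 0]
    - [0, 0, 0]
    - [0, 0, 0]
    - [0, 0, 0]
    - [0, 0, 0]
    - [0, 0, 0]
    - [0, 0, 0]
    - [0, 0, 0]
    - [0, 0, 0]
    - [0, 0, 0]
    - [0, 0, 0]

```text
time: 18.6
eef_pos: [0.6572, 0.0691, 0.1815]
tcp_rot: [0.765, 0.644, -0.0, -0.0]
contact_force: [-0.9, -0.7, 0.4]
opening: 1.001
```

```bash
python3 w.py w6 | head -1; python3 - <<'E'
from h import *
d=ctrl.read_camera("wrist")
for b,st,c in blobs(masks(d["frame"])["white"],300): 
    if 150<c[1]<260 and 230<c[0]<310: print(st,c,[rect(d,b,z) for z in (.069,.079,.089)])
E
```

```text
18.65 [0.6567 0.0691 0.1803] jaw deg 80.23196390920803 [ 0.765  0.644 -0.001 -0.001] q6 -1.4488468319033756 1.0016983963242392 [-0.50627563 -0.4471758  -0.91065246]
[ 252  187   46   47 2108] [274.47865275 209.75759013] [array([659.4,  69.4,  39.2,  36.6,  -9.8]), array([656.3,  69.9,  37.6,  35.2,  -9.8]), array([653.2,  70.4,  36.1,  33.7,  -9.8])]
```

View pics/w6.png

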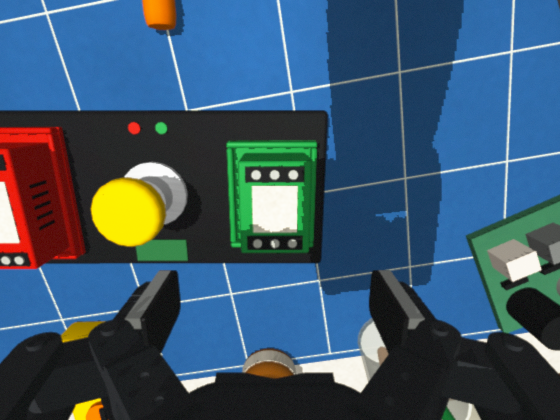

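The green module is flat in its tray: label at (274,210), size correct at z = 79 mm, centre (0.656, 0.070). Next I'll shut the gripper and move over the plunger at about (0.639, -0.040).

Emit:
step_arm:
  gripper: [1, 1, 1, 1, 1, 1, 1, 1, 1, 1, 1, 1]
  linear:
    - [-0.02, 0, 0]
    - [-0.05, 0.001, 0]
    - [-0.08, 0.001, 0]
    - [-0.1, 0.001, 0]
    - [-0.1105, 0.001, 0]
    - [-0.1105, 0.001, 0]
    - [-0.1105, 0.001, 0.02]
    - [-0.1105, 0.001, 0.045]
    - [-0.1105, 0.001, 0.065]
    - [-0.1105, 0.001, 0.077]
    - [-0.1105, 0.001, 0.08]
    - [-0.1105, 0.001, 0.08]
  delta_rot:
    - [0, 0, 0]
    - [0, 0, 0]
    - [0, 0, 0]
    - [0, 0, 0]
    - [0, 0, 0]
    - [0, 0, 0]
    - [0, 0, 0]
    - [0, 0, 0]
    - [0, 0, 0]
    - [0, 0, 0]
    - [0, 0, 0]
    - [0, 0, 0]

```text
time: 20.2
eef_pos: [0.6403, -0.04, 0.1022]
tcp_rot: [0.765, 0.644, 0.0, 0.0]
contact_force: [0.2, 0.1, 0.4]
opening: -0.0
```

Emit:
step_arm:
  gripper: [1, 1, 1, 1, 1, 1, 1, 1, 1]
  linear:
    - [0, 0, 0.004]
    - [0, 0, 0.008]
    - [0, 0, 0.012]
    - [0, 0, 0.016]
    - [0, 0, 0.02]
    - [0, 0, 0.023]
    - [0, 0, 0.026]
    - [0, 0, 0.028]
    - [0, 0, 0.028]
  delta_rot:
    - [0, 0, 0]
    - [0, 0, 0]
    - [0, 0, 0]
    - [0, 0, 0]
    - [0, 0, 0]
    - [0, 0, 0]
    - [0, 0, 0]
    - [0, 0, 0]
    - [0, 0, 0]

```text
time: 21.32
eef_pos: [0.6403, -0.0401, 0.0763]
tcp_rot: [0.765, 0.644, -0.0, 0.0]
contact_force: [-5.9, 1.4, 11.1]
opening: -0.001
```

Emit:
step_arm:
  gripper: [1, 1, 1, 1, 1, 1]
  linear:
    - [0, 0, 0.001]
    - [0, 0, 0.002]
    - [0, 0, 0.003]
    - [0, 0, 0.004]
    - [0, 0, 0.0045]
    - [0, 0, 0.0045]
  delta_rot:
    - [0, 0, 0]
    - [0, 0, 0]
    - [0, 0, 0]
    - [0, 0, 0]
    - [0, 0, 0]
    - [0, 0, 0]

```text
time: 22.08
eef_pos: [0.6404, -0.0401, 0.074]
tcp_rot: [0.765, 0.645, -0.0, -0.0]
contact_force: [-9.8, 1.5, 18.5]
opening: -0.01
```

At the stop: TCP z is 0.074 and the force is 18.5 N, above the 12.6 N spring force. I'll hold, then release.

Emit:
step_arm:
  gripper: [1, 1, 1, 1, 1, 1, 1, 1, 1, 1, 1, 1]
  linear:
    - [0, 0, 0.001]
    - [0, 0, 0.001]
    - [0, 0, 0.001]
    - [0, 0, 0.001]
    - [0, 0, 0.001]
    - [0, 0, 0.001]
    - [0, 0, 0.001]
    - [0, 0, 0.001]
    - [0, 0, 0.001]
    - [0, 0, 0.001]
    - [0, 0, 0.001]
    - [0, 0, 0.001]
  delta_rot:
    - [0, 0, 0]
    - [0, 0, 0]
    - [0, 0, 0]
    - [0, 0, 0]
    - [0, 0, 0]
    - [0, 0, 0]
    - [0, 0, 0]
    - [0, 0, 0]
    - [0, 0, 0]
    - [0, 0, 0]
    - [0, 0, 0]
    - [0, 0, 0]

```text
time: 23.58
eef_pos: [0.6404, -0.0401, 0.0739]
tcp_rot: [0.765, 0.645, -0.001, -0.0]
contact_force: [-10.9, 2.1, 22.9]
opening: -0.001
```

Emit:
step_arm:
  gripper: [1, 1, 1, 1, 1, 1, 1, 1, 1, 1, 1, 1, 1]
  linear:
    - [0, 0, -0.006]
    - [0, 0, -0.014]
    - [0, 0, -0.024]
    - [0, 0, -0.036]
    - [0, 0, -0.06]
    - [0, 0, -0.1]
    - [0, -0.03, -0.14]
    - [0, -0.07, -0.15]
    - [0, -0.11, -0.15]
    - [0, -0.14, -0.15]
    - [0, -0.14, -0.15]
    - [0, -0.14, -0.15]
    - [0, -0.14, -0.15]
  delta_rot:
    - [0, 0, 0]
    - [0, 0, 0]
    - [0, 0, 0]
    - [0, 0, 0]
    - [0, 0, 0]
    - [0, 0, 0]
    - [0, 0, 0]
    - [0, 0, 0]
    - [0, 0, 0]
    - [0, 0, 0]
    - [0, 0, 0]
    - [0, 0, 0]
    - [0, 0, 0]

```text
time: 25.2
eef_pos: [0.5029, -0.0165, 0.2184]
tcp_rot: [0.765, 0.644, 0.0, 0.0]
contact_force: [0.4, -0.3, -0.1]
opening: 0.002
```

```bash
python3 - <<'E'
from h import *
s=ctrl.get_state();print(s["time"],s["eef_pos"],s["contact_force"])
a=ctrl.read_camera("scene")["frame"][120:330,100:420,::-1];b=ctrl.read_camera("top");M=masks(b["frame"])
for k in("yellow","white"):
    for m,st,c in blobs(M[k],40):
        if 150<c[0]<450 and 150<c[1]<275:print(k,np.round(c),st[4],[rect(b,m,z) for z in(.05,.079,.092)])
bi=b["frame"][130:290,140:460,::-1]
cv2.imwrite("pics/end.png",np.vstack([cv2.resize(x,None,fx=1.6,fy=1.6,interpolation=cv2.INTER_CUBIC) for x in(a,bi)]))
E
```

```text
25.2 [ 0.50290047 -0.0165187   0.21841049] [ 0.36132535 -0.33013261 -0.07795018]
yellow [307. 176.] 257 [array([647.2, -39.6,  52. ,  51.2,   1.1]), array([641.4, -38.9,  50.9,  50.1,   1.1]), array([638.9, -38.5,  50.4,  49.7,   1.1])]
white [269. 170.] 151 [array([664.2,  73.6,  39.7,  35.1, -10.3]), array([658.2,  72. ,  38.9,  34.4, -10.3]), array([655.4,  71.3,  38.5,  34. , -10.3])]
white [343. 183.] 151 [array([ 628.8, -148.5,   50.7,   27.3,   -9.5]), array([ 623.4, -145.5,   49.7,   26.7,   -9.5]), array([ 621. , -144.2,   49.2,   26.5,   -9.5])]
white [307. 186.] 47 [array([617.8, -41.1,  51.8,  19. , -82.1]), array([612.7, -40.3,  50.7,  18.6, -82.1]), array([610.4, -40. ,  50.3,  18.4, -82.1])]
white [169. 203.] 150 [array([556.8, 373.5,  44.5,  30.4,  19.9]), array([552.9, 365.7,  43.6,  29.8,  19.9]), array([551.2, 362.2,  43.2,  29.5,  19.9])]
white [389. 241.] 66 [array([ 461.7, -282.5,  183.7,    8.8,   -0. ]), array([ 459.8, -276.8,  179.9,    8.6,   -0. ]), array([ 458.9, -274.2,  178.2,    8.5,   -0. ])]
white [371. 259.] 381 [array([ 403.9, -235.5,   64.7,   62.1,    1.3]), array([ 403.2, -230.7,   63.3,   60.8,    1.3]), array([ 402.9, -228.6,   62.7,   60.2,    1.3])]
```

View pics/end.png

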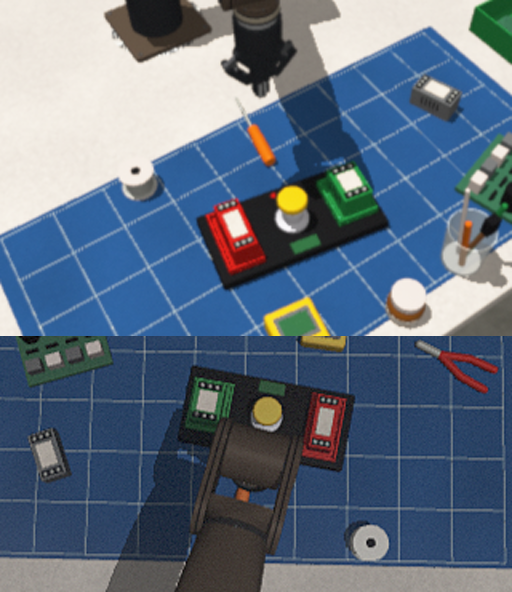

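Both modules are flat in their trays and the plunger head is back up, with the same pixel (307,176) and size as at the start. The grey module and spool haven't moved, and the arm is clear. Handing in.

```bash
python3 -c "
from plant import ctrl
print(ctrl.sign_off())"
```

```text
the job is handed in; nothing more can be done
None
```

I set the red and green modules down in their own trays. I then pushed the plunger to its stop, held it there for about 1.5 s, and let it come back up. I handed the job in at about 25 s; the sign-off gave no verdict.

- **Modules:** the last images put both label centres within about 2–4 mm of their tray centres. The top and wrist cameras differ by about 2 mm. Both modules are parallel to their trays within 1°. The label sizes and the height at which I let go fit both resting on the tray floors; for red, the first wrist view alone was less clear on height.
- **Plunger:** at the stop the tool tip was at z = 0.074 m, with 18–23 N of upward force against the spring's 12.6 N. There was also a sideways force of about 10 N while pressing. Afterwards the plunger head was back at the pixel where it started.
- **Other objects:** the grey module and the spool measured in the same place as at the start. I checked the screwdriver only by eye, and it looked undisturbed.
- **Arm:** it finished clear of everything, with contact force near zero.

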